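Torque a scooter's axle nut, then put the wrench away

ROBOT

A 7-joint arm with a two-finger parallel gripper is mounted at the origin on the work surface. World frame = base frame: x ahead of the robot, y to its left, z up, the work surface at z = 0. Lengths are in m, angles in degrees, forces in N, time in s.
With the tool pointing down it reaches from about 0.425 to 0.875 m from the base axis. Payload 4.7 kg.
Tool frame: the origin (TCP) lies on the centre line of the jaws, within the pads' length; the fingertips stand 8 mm ahead of it and the grasp point (between the pads) lies 11 mm behind it; z points along the fingers, y is the direction in which the jaws open and shut (so a half turn about z gives the same grasp; the last joint's range is limited). The gripper opens to 87 mm and grips with 3 to 60 N. Pads are 19 mm wide; open, the fingers measure 117 mm over their backs; the gripper's body (75 mm by 190 mm) begins 51 mm behind the grasp point.
Start: joints at [-68.004, 18.392, -4.016, 83.108, 1.295, 78.541, -3.26], TCP at [0.235, 0.606, 0.231] pointing down, gripper open.
Joint ranges: [-163.93, 163.93], [-17.29, 119.83], [-79.2, 71.16], [3.27, 140.29], [-89.18, 269.18], [5.43, 117.66], [-154.24, 154.24]. Speed limits (degrees/s): [147.25, 147.25, 180, 180, 180, 180, 180].

INTERFACE

Orientations are given as [roll, pitch, yaw] about the fixed x, y, z axes, in that order (R = Rz(yaw) Ry(pitch) Rx(roll)).
In Python, from cell import status, vision, workorder gives the robot as it stands.
- The arm moves only by the tool step_arm, never from a script. Its argument "series" is a list of rows, each an object of numbers: "ax", "ay", "az": the turn, a rotation vector about the world's x, y, z in degrees; "x", "y", "z": the shift along the world's x, y, z in m; "claw": the opening in per cent of the stroke, from 0 (shut) to 100 (fully open). In form: [{"ax": .., "ay": .., "az": .., "x": .., "y": .., "z": .., "claw": ..}, ...]. A call has 1 to 12 rows; each row is the pose to reach, as a shift and turn from the pose commanded when the call began; what a row does not reach only later rows make up. A row lasts 1/10 s, in which the tool goes at most 50 mm and 8.59 degrees, less where a joint would pass 70% of its speed; a pose out of reach is approached as far as the arm can. A call with a gripper value outside its range is refused whole. The fingers move at their own pace and stop on an object; "squeeze" is the grip in N (left out, the last holds). Time passes only in rows, so rows that repeat a pose let the fingers close. It gives the time, the measured TCP pose, the force and the opening at its end, in the units of the state.
- status.get_obs(): the state, without advancing time (a new reading comes with each control period).
- vision.read_camera(name): name is "scene" or "top"; returns the picture (480x640x3 uint8, red, green, blue); there is no depth.
- vision.camera_params(name): a dict with "fovy" (degrees; the focal length in pixels is half the picture's height over the tangent of half this angle, whatever the lens; pixels are square), "cx", "cy" (the principal point, pixels), "eye" and "orientation" of the camera in the world. Camera axes: x right, y down, z forward; pixel columns grow to the right and rows downward; lengths in m; the calibration is good to about 2 mm. A picture is of the moment at which its call begins. camera_params takes no time and is no camera call.
- workorder.sign_off(): hands the job in, once; it reports no verdict.
The state is a dict: "time_s": time; "qpos": joint angles; "joint_velocities": joint speeds; "effort": joint torques, N m; "tool_pos": TCP position; "tool_rot": TCP orientation; "force": force on the tool from outside, world axes, zero at the start; "wrist_torque": the same for the moment, N m; "grip_width": finger opening in m.
Only numpy, scipy, OpenCV 4.12 (cv2) and the standard library are available. Lean on these libraries where they do the work, as an engineer would, in place of code of your own. Each camera call takes 0.05 s, during which the arm holds its last target.

TASK

The torque wrench is already sitting on the scooter's axle nut: tighten the nut (clockwise seen from above) until the wrench's knuckle breaks away, and stop there, without hauling the handle on to the end of the knuckle's give. Then lift the wrench off without loosening the nut and lay it gently in the steel tray, its whole length inside, leaving the other things on the bench where they are.

Things in the scene. Friction and masses are not known exactly. Their poses are not given: they have to be found in the camera images.
- wheel: Scooter front wheel lying flat, axle upright, on a single-sided violet fork held in a grey bench clamp; all fixed. Origin on the bench under the axle. Black tyre 202 mm across, its upper side 99 mm above the bench; hub face 108 mm, steel washer (40 mm across) to 110 mm. The fork's steerer and the clamp (up to 112 mm high) run off along its +y axis, 110 to 390 mm from the axle.
- nut (a joint): Turning of the plain steel axle nut, a round ring nut with four slots in its rim, rad: grows as it is tightened (clockwise from above). It runs against a small drag (0.4 N m, and stays where it is left) up to 0.90, where it is tight on the washer and stops. Starts at about 0.4.
- nut_top (a point): Centre of the nut's top face, on the axle's line, 124 mm above the bench. Nut 38 mm across, 14 mm high; the 16 mm threaded axle end stands 20 mm above it, up inside the wrench's socket, whose four dogs sit in the nut's slots with about 4 degrees of free play each way. 22 mm of straight lift frees the wrench.
- wrench_grip (a point): Middle of the wrench's black ribbed hand grip (29 mm thick, 114 mm long), on the handle's centreline, 195 mm from the socket's axis. Its x axis runs along the handle, away from the socket; z axis up when the socket points down. The loose wrench (0.31 kg, 282 mm long over all) sits on the nut with the handle level or drooping by up to 7 degrees, its centreline about 160 mm above the bench at the head.
- wrench_balance (a point): Balance point of the wrench, on the bare 18 mm thick round steel tube between knuckle and hand grip (bare from 66 to 142 mm from the socket's axis), 100 mm from the socket's axis; axes as wrench_grip. Good place to grip for lifting.
- wrench_end (a point): Free end of the handle, on its centreline, 266 mm from the socket's axis.
- socket_mouth (a point): Centre of the socket's open lower face, 45 mm below the handle's centreline at its head end; socket 37 mm across. Set on a flat floor the wrench rests on this face and on the end of the hand grip.
- breakaway (a joint): Give of the wrench's knuckle, an upright pin 40 mm from the socket's axis, rad: 0 = straight. A spring keeps it straight until the pull makes about 1.5 N m about the pin (10 N at the middle of the hand grip); then it breaks away and grows, at 1.5 to 1.9 N m, as the handle is pulled clockwise, to a dead stop at 0.38. Above 0.10 it has clearly tripped. It springs straight again when the pull is eased (a handle let go while tripped snaps back).
- tray: Open bare steel tray, fixed: 360 mm along its x axis, 180 mm along y, 22 mm high, walls and floor 3 mm thick; origin under its centre, on the bench. Empty.
- aerosol: Bystander: upright spray can, 52 mm across, 190 mm high; origin at its foot.
- sprayer: Bystander: upright black trigger-spray bottle, 58 x 88 mm, 220 mm high; origin at its foot.
- driver: Bystander: screwdriver lying on the bench; origin under its middle.

How it is judged (in metres and radians):
On the way, in this order (a step that is already met when the one before it is completed fails the run):
1. the nut is home and the wrench's knuckle has broken away (value of joint breakaway above 0.08 rad and value of joint nut above 0.86 rad), for 0.1 s.
2. the wrench is lifted off the nut (z of socket_mouth in the frame of wheel above 0.147 m), for 0.05 s.
At the end, for the whole second after the job is handed in: Nut still tight (within 0.07 rad of home), wrench at rest in the tray, straight, with socket and handle end inside the tray's walls and down at its floor (socket mouth under 35 mm, handle end under 45 mm above the tray's underside) (value of joint nut above 0.83 rad and x of socket_mouth in the frame of tray between -0.178 and 0.178 m and y of socket_mouth in the frame of tray between -0.088 and 0.088 m and z of socket_mouth in the frame of tray below 0.035 m and x of wrench_end in the frame of tray between -0.178 and 0.178 m and y of wrench_end in the frame of tray between -0.088 and 0.088 m and z of wrench_end in the frame of tray below 0.045 m and value of joint breakaway below 0.05 rad and linear speed of wrench below 0.02 m/s); the robot touches nothing.
It fails at once if the handle is hauled on past the click, close to the end of the knuckle's give (over 0.30 rad) (value of joint breakaway above 0.3 rad).
It fails at once if the wrench is let fall, or let go under load so that it snaps round (over 0.7 m/s out of the hand) (contact force between the fingers and wrench below 0.05 N and linear speed of wrench above 0.7 m/s).
It fails at once if the wrench is knocked or pressed hard into the tray (over 70 N) (contact force between wrench and tray above 70 N).
It fails at once if another thing on the bench is shifted more than 30 mm (distance of any of aerosol, sprayer, driver from where it was at the start of the episode above 0.03 m).
It also fails if it takes over 62 s, if anything falls off the work surface, if the arm or the gripper's body presses on something with over 40 N, if the wrist force passes 120 N, or if a joint passes its speed limit or range.

## Working session

There is one attempt and no reset: what is moved stays moved. The work goes in short steps, Python scripts to look and compute and a tool call to move; the robot and the scene stay as the last step left them, time stands still between calls to the robot, and variables do not carry over. Pictures are saved under pics/ and viewed, and the job is handed in when it is done.

Besides the shell and the picture viewer there is one more tool, called by a JSON object that holds its "op" and its "data", one argument or row to a line. step_arm: Moves the arm, as the interface text tells. Its arguments: {"type":"object","properties":{"series":{"type":"array"},"squeeze":{"type":"number"}},"required":["series"]}

```bash
ls; mkdir -p pics; python3 - <<'E'
from cell import status, vision
import cv2
print(status.get_obs())
for n in("scene","top"):
    print(n,vision.camera_params(n)); cv2.imwrite(f"pics/{n}0.png",vision.read_camera(n)[:,:,::-1])
E
```

```text
pics
{'time_s': 0.0, 'qpos': array([-68.005891  ,  18.43770551,  -4.01490017,  83.17613796,
         1.29406305,  78.54030872,  -3.26115007]), 'joint_velocities': array([ 0.05769676, -0.0304347 , -0.10477345, -0.03311079,  0.00680559,
       -0.08968708, -0.0004231 ]), 'effort': array([ 1.97830145e-04, -4.91286027e+01, -4.03871695e-01, -3.12522769e+01,
       -6.39528804e-02,  4.35662933e-02,  1.62494939e-04]), 'tool_pos': array([0.23476116, 0.60553918, 0.22946593]), 'tool_rot': array([-1.79891038e+02,  5.10529821e-03,  1.58813737e+02]), 'force': array([-0.28013038, -0.87669552, -0.05014213]), 'wrist_torque': array([-0.00483438,  0.02459301, -0.00374049]), 'grip_width': 0.08696484683952656}
scene {'fovy': 51.50327065348748, 'cx': 314.63315146573547, 'cy': 235.40963244582122, 'eye': array([0.90602472, 0.52124838, 0.80852076]), 'orientation': array([-139.00314179,   -0.97539353,  145.18691481])}
top {'fovy': 50.32403391508974, 'cx': 315.3007225918345, 'cy': 232.02470157160982, 'eye': array([0.42952378, 0.01855863, 1.11932217]), 'orientation': array([-1.73546847e+02,  1.22746351e-01, -8.90316954e+01])}
```

View pics/scene0.png

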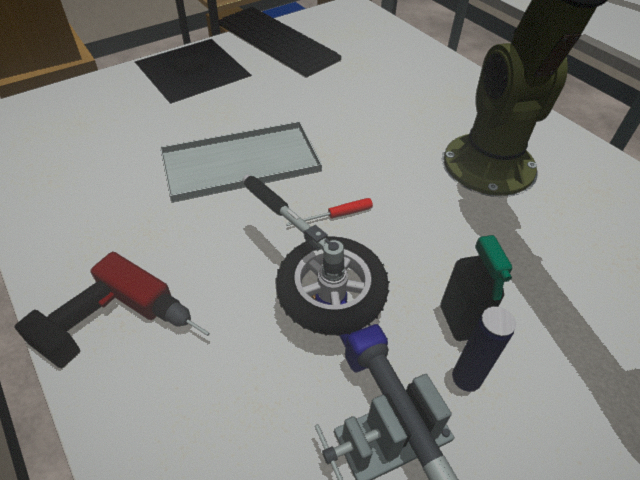

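View pics/top0.png

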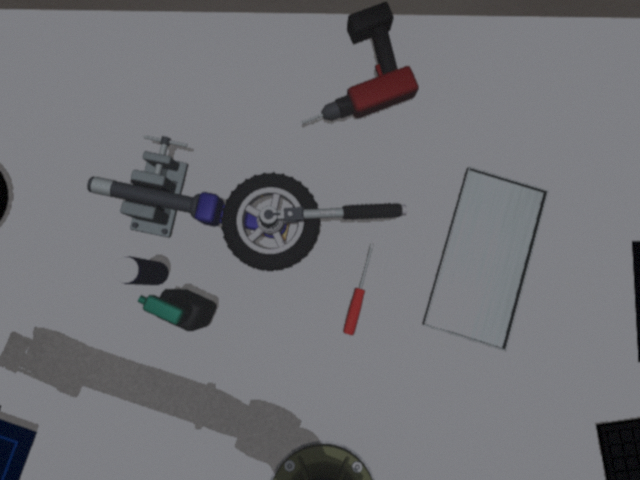

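```bash
cat > h.py <<'E'
import numpy as np, cv2
from scipy.spatial.transform import Rotation as R
from cell import vision,status
def cam(n):
    p=vision.camera_params(n); return p,240/np.tan(np.radians(p['fovy']/2)),R.from_euler('xyz',p['orientation'],degrees=True).as_matrix()
def ray(n,u,v):
    p,f,M=cam(n); d=M@np.array([(u-p['cx'])/f,(v-p['cy'])/f,1.]); return p['eye'],d/np.linalg.norm(d)
def onz(n,u,v,z):
    e,d=ray(n,u,v); return e+d*(z-e[2])/d[2]
def proj(n,X):
    p,f,M=cam(n); c=M.T@(np.array(X)-p['eye']); return np.array([p['cx']+f*c[0]/c[2],p['cy']+f*c[1]/c[2]])
def tri(a,b):
    (e1,d1),(e2,d2)=ray('top',*a),ray('scene',*b)
    s=np.linalg.lstsq(np.c_[d1,-d2],e2-e1,rcond=None)[0]
    p,q=e1+s[0]*d1,e2+s[1]*d2; return (p+q)/2,np.linalg.norm(p-q)
def snap(n,name,box=None,k=1):
    im=vision.read_camera(n)[:,:,::-1].copy(); cv2.imwrite(f'pics/raw_{name}.png',im)
    if box: x,y,w,hh=box; im=cv2.resize(im[y:y+hh,x:x+w],None,fx=k,fy=k,interpolation=cv2.INTER_CUBIC)
    cv2.imwrite(f'pics/{name}.png',im)
E
python3 - <<'E'
from h import *
t=cv2.imread('pics/top0.png'); s=cv2.imread('pics/scene0.png')
a=cv2.resize(t[150:290,210:430],None,fx=3.5,fy=3.5,interpolation=cv2.INTER_CUBIC)
b=cv2.resize(s[165:345,230:400],None,fx=3.3,fy=3.3,interpolation=cv2.INTER_CUBIC)
cv2.imwrite('pics/tz.png',np.clip(a*1.6,0,255).astype('uint8'));cv2.imwrite('pics/sz.png',b)
for n,p in(('tip tray',0),):
    for u,v in((468,168),(546,191),(505,348),(424,324)): print(onz('top',u,v,.022).round(4))
print('axis',onz('top',269,214,.17),onz('scene',334,246,.17))
E
```

```text
[ 0.7003 -0.3091  0.022 ]
[ 0.6519 -0.4781  0.022 ]
[ 0.3145 -0.3806  0.022 ]
[ 0.3615 -0.2104  0.022 ]
axis [0.5694598  0.10991543 0.17      ] [0.56674278 0.10906608 0.17      ]
```

View pics/tz.png

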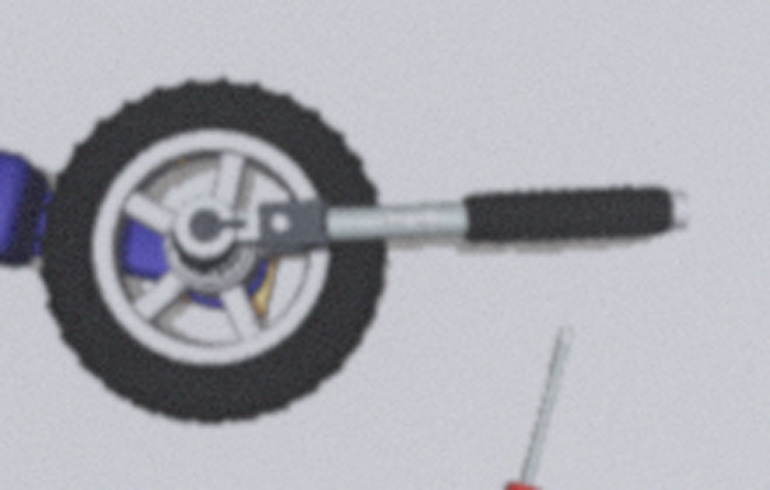

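View pics/sz.png

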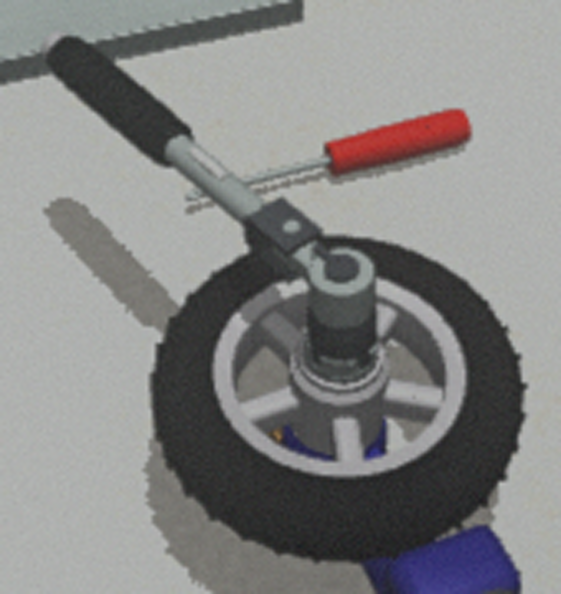

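```bash
python3 - <<'E'
from h import *
for n,a,b in(('head',(268.6,214.3),(333.3,245.6)),('gs',(343.4,212.6),(283,209.8)),('ge',(401.7,210),(249.7,181.7)),('pin',(210+279/3.5,150+223/3.5),(230+291/3.3,165+227/3.3))): print(n,tri(a,b))
# wheel centre check
print(onz('top',210+213/3.5,150+250/3.5,.099))
E
```

```text
head (array([0.56867247, 0.11008729, 0.17327399]), np.float64(0.0007371706684995293))
gs (array([ 0.57887233, -0.03136206,  0.14298262]), np.float64(0.0008051007290634219))
ge (array([ 0.58681809, -0.14520662,  0.13023196]), np.float64(0.001781265846864511))
pin (array([0.57143195, 0.07079669, 0.16757932]), np.float64(0.0011214590874251504))
[0.56486855 0.11259615 0.099     ]
```

{"op": "step_arm", "data": {
  "series": [
    {"z":0.05},
    {"z":0.1},
    {"z":0.15},
    {"z":0.2},
    {"z":0.22},
    {"z":0.22,"x":0.02,"y":-0.04,"az":-4},
    {"z":0.22,"x":0.04,"y":-0.08,"az":-8},
    {"z":0.22,"x":0.06,"y":-0.12,"az":-12},
    {"z":0.22,"x":0.08,"y":-0.16,"az":-16},
    {"z":0.22,"x":0.1,"y":-0.2,"az":-20},
    {"z":0.22,"x":0.12,"y":-0.24,"az":-24},
    {"z":0.22,"x":0.14,"y":-0.28,"az":-28}
  ],
  "squeeze": 30
}}

```text
invalid input
```

{"op": "step_arm", "data": {
  "series": [
    {"x":0.02,"y":-0.04,"az":-4},
    {"x":0.04,"y":-0.08,"az":-8},
    {"x":0.06,"y":-0.12,"az":-12},
    {"x":0.08,"y":-0.16,"az":-16},
    {"x":0.1,"y":-0.2,"az":-20},
    {"x":0.12,"y":-0.24,"az":-24},
    {"x":0.14,"y":-0.28,"az":-28},
    {"x":0.16,"y":-0.32,"az":-32},
    {"x":0.18,"y":-0.36,"az":-35},
    {"x":0.2,"y":-0.4,"az":-37},
    {"x":0.207,"y":-0.41,"az":-37},
    {"x":0.207,"y":-0.41,"az":-37}
  ]
}}

```text
invalid input
```

{"op": "step_arm", "data": {
  "series": [
    {"ax":0,"ay":0,"az":0,"x":0,"y":0,"z":0.05,"claw":100},
    {"ax":0,"ay":0,"az":0,"x":0,"y":0,"z":0.1,"claw":100},
    {"ax":0,"ay":0,"az":0,"x":0,"y":0,"z":0.15,"claw":100},
    {"ax":0,"ay":0,"az":0,"x":0,"y":0,"z":0.2,"claw":100},
    {"ax":0,"ay":0,"az":0,"x":0,"y":0,"z":0.22,"claw":100},
    {"ax":0,"ay":0,"az":-4,"x":0.02,"y":-0.04,"z":0.22,"claw":100},
    {"ax":0,"ay":0,"az":-8,"x":0.04,"y":-0.08,"z":0.22,"claw":100},
    {"ax":0,"ay":0,"az":-12,"x":0.06,"y":-0.12,"z":0.22,"claw":100},
    {"ax":0,"ay":0,"az":-16,"x":0.08,"y":-0.16,"z":0.22,"claw":100},
    {"ax":0,"ay":0,"az":-20,"x":0.1,"y":-0.2,"z":0.22,"claw":100},
    {"ax":0,"ay":0,"az":-24,"x":0.12,"y":-0.24,"z":0.22,"claw":100},
    {"ax":0,"ay":0,"az":-28,"x":0.14,"y":-0.28,"z":0.22,"claw":100}
  ],
  "squeeze": 30
}}

```text
time_s: 1.3
tool_pos: [0.3754, 0.3241, 0.4503]
tool_rot: [-180.0, -0.0, 130.6]
force: [0.3, 0.5, 0.7]
grip_width: 0.0869
```

{"op": "step_arm", "data": {
  "series": [
    {"ax":0,"ay":0,"az":-4,"x":0.02,"y":-0.04,"z":0,"claw":100},
    {"ax":0,"ay":0,"az":-8,"x":0.04,"y":-0.08,"z":0,"claw":100},
    {"ax":0,"ay":0,"az":-12,"x":0.06,"y":-0.12,"z":0,"claw":100},
    {"ax":0,"ay":0,"az":-16,"x":0.08,"y":-0.16,"z":0,"claw":100},
    {"ax":0,"ay":0,"az":-20,"x":0.1,"y":-0.2,"z":0,"claw":100},
    {"ax":0,"ay":0,"az":-24,"x":0.12,"y":-0.24,"z":0,"claw":100},
    {"ax":0,"ay":0,"az":-28,"x":0.14,"y":-0.28,"z":0,"claw":100},
    {"ax":0,"ay":0,"az":-31,"x":0.16,"y":-0.32,"z":0,"claw":100},
    {"ax":0,"ay":0,"az":-34,"x":0.18,"y":-0.36,"z":0,"claw":100},
    {"ax":0,"ay":0,"az":-36.6,"x":0.2,"y":-0.4,"z":0,"claw":100},
    {"ax":0,"ay":0,"az":-36.6,"x":0.207,"y":-0.408,"z":0,"claw":100},
    {"ax":0,"ay":0,"az":-36.6,"x":0.207,"y":-0.408,"z":-0.04,"claw":100}
  ]
}}

```text
time_s: 2.5
tool_pos: [0.5843, -0.0854, 0.4139]
tool_rot: [179.6, 0.2, 93.9]
force: [1.2, -0.9, 0.5]
grip_width: 0.0871
```

{"op": "step_arm", "data": {
  "series": [
    {"ax":0,"ay":0,"az":0,"x":0,"y":0,"z":-0.045,"claw":100},
    {"ax":0,"ay":0,"az":0,"x":0,"y":0,"z":-0.09,"claw":100},
    {"ax":0,"ay":0,"az":0,"x":0,"y":0,"z":-0.135,"claw":100},
    {"ax":0,"ay":0,"az":0,"x":0,"y":0,"z":-0.18,"claw":100},
    {"ax":0,"ay":0,"az":0,"x":0,"y":0,"z":-0.21,"claw":100},
    {"ax":0,"ay":0,"az":0,"x":0,"y":0,"z":-0.235,"claw":100},
    {"ax":0,"ay":0,"az":0,"x":0,"y":0,"z":-0.255,"claw":100},
    {"ax":0,"ay":0,"az":0,"x":0,"y":0,"z":-0.27,"claw":100},
    {"ax":0,"ay":0,"az":0,"x":0,"y":0,"z":-0.283,"claw":100},
    {"ax":0,"ay":0,"az":0,"x":0,"y":0,"z":-0.283,"claw":100},
    {"ax":0,"ay":0,"az":0,"x":0,"y":0,"z":-0.283,"claw":70},
    {"ax":0,"ay":0,"az":0,"x":0,"y":0,"z":-0.283,"claw":60}
  ],
  "squeeze": 25
}}

```text
time_s: 3.7
tool_pos: [0.5828, -0.082, 0.1287]
tool_rot: [179.9, 0.0, 94.2]
force: [0.2, -0.3, 0.8]
grip_width: 0.0777
```

```bash
python3 - <<'E'
from h import *
snap('top','t1',(240,130,200,150),4); snap('scene','s1',(200,120,220,165),3.6)
print(status.get_obs())
E
```

```text
{'time_s': 3.8, 'qpos': array([-23.78042172,  16.66715071,  34.43387673, 100.64017477,
       -10.2725005 ,  65.73049841,  17.97108466]), 'joint_velocities': array([ 0.00583828,  0.1440475 , -0.05781148,  0.30920241, -0.05703103,
        0.01866421, -0.02921961]), 'effort': array([-1.86669052e-02, -3.86329329e+01,  5.27893960e+00, -2.85747010e+01,
       -4.64904355e-02,  5.52069372e-02, -6.65231437e-04]), 'tool_pos': array([ 0.58265649, -0.0820304 ,  0.12862962]), 'tool_rot': array([1.79891563e+02, 3.11866763e-03, 9.42126020e+01]), 'force': array([0.76136419, 0.70147341, 0.05710893]), 'wrist_torque': array([-0.0686737 ,  0.10855345,  0.03870499]), 'grip_width': 0.07040205605322955}
```

View pics/t1.png

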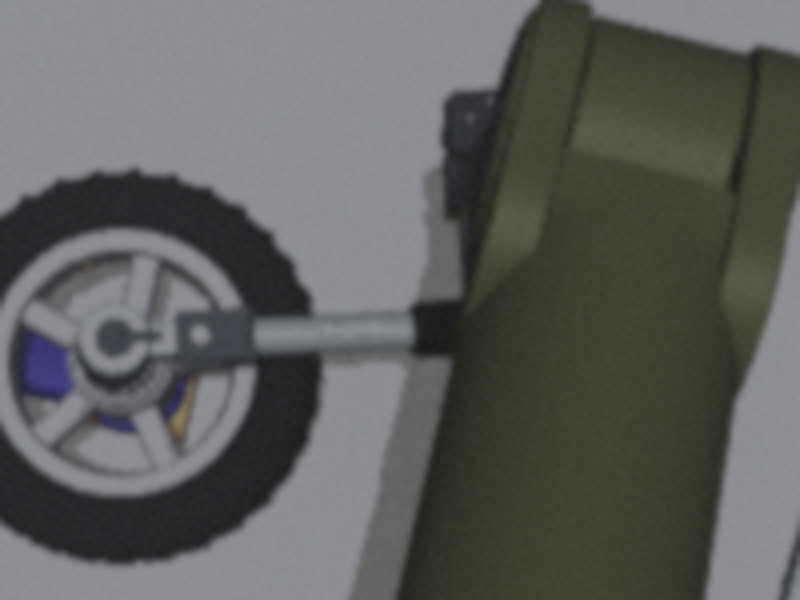

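View pics/s1.png

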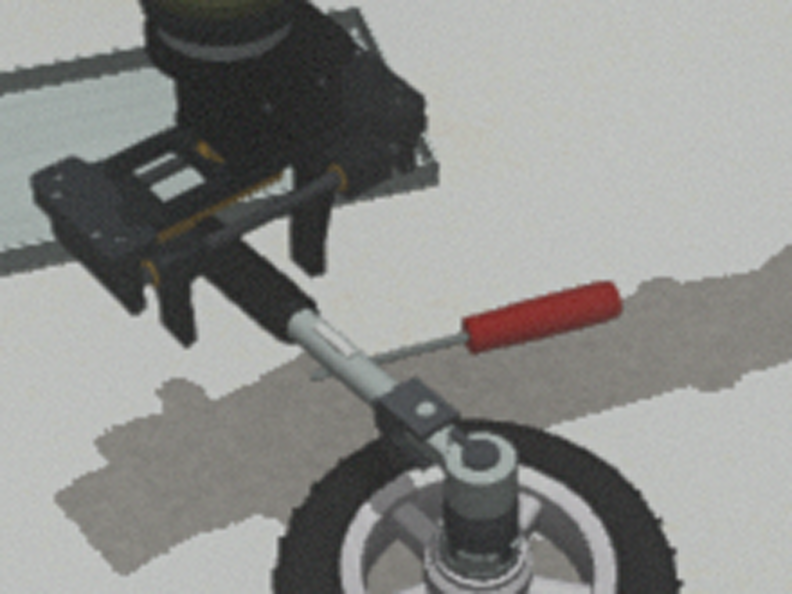

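The handle grip lies between the open jaws, with the socket seated and the tyre clear. Closing on it now.

{"op": "step_arm", "data": {
  "series": [
    {"ax":0,"ay":0,"az":0,"x":0,"y":0,"z":0,"claw":45},
    {"ax":0,"ay":0,"az":0,"x":0,"y":0,"z":0,"claw":40},
    {"ax":0,"ay":0,"az":0,"x":0,"y":0,"z":0,"claw":36},
    {"ax":0,"ay":0,"az":0,"x":0,"y":0,"z":0,"claw":30},
    {"ax":0,"ay":0,"az":0,"x":0,"y":0,"z":0,"claw":20},
    {"ax":0,"ay":0,"az":0,"x":0,"y":0,"z":0,"claw":20},
    {"ax":0,"ay":0,"az":0,"x":0,"y":0,"z":0,"claw":20},
    {"ax":0,"ay":0,"az":0,"x":0,"y":0,"z":0,"claw":20}
  ],
  "squeeze": 25
}}

```text
time_s: 4.6
tool_pos: [0.5823, -0.082, 0.1277]
tool_rot: [180.0, 0.0, 94.2]
force: [1.3, 0.1, -1.5]
grip_width: 0.0266
```

```bash
python3 - <<'E'
from h import *
print(status.get_obs())
C=np.array([.568,.110]); p=status.get_obs()['tool_pos'][:2]-C; print(np.hypot(*p),np.degrees(np.arctan2(p[1],p[0])))
p=np.array([.5825,-.0822])-C
for a in range(0,48,3):
    q=R.from_euler('z',-a,degrees=True).as_matrix()[:2,:2]@p-p; print(a,q.round(4))
E
```

```text
{'time_s': 4.6, 'qpos': array([-23.77621127,  16.71906966,  34.42191567, 100.69241538,
       -10.28073547,  65.69307203,  17.96471203]), 'joint_velocities': array([-0.02393197,  0.02304946, -0.02808085, -0.02600145, -0.0039268 ,
       -0.01519174, -0.08678044]), 'effort': array([-1.25345467e-01, -3.86751688e+01,  5.16585454e+00, -2.79009461e+01,
        3.40090133e-02,  5.16063273e-01,  1.07279993e-01]), 'tool_pos': array([ 0.58227726, -0.08198829,  0.12773895]), 'tool_rot': array([1.79953793e+02, 9.44357245e-03, 9.42016098e+01]), 'force': array([ 1.34818375,  0.07814513, -1.4890902 ]), 'wrist_torque': array([-0.13665654, -0.28210836, -0.12233498]), 'grip_width': 0.02656197051045205}
0.19251842497369664 -85.74701183742891
0 [0. 0.]
3 [-0.0101 -0.0005]
6 [-0.0202 -0.0005]
9 [-0.0302  0.0001]
12 [-0.0403  0.0012]
15 [-0.0502  0.0028]
18 [-0.0601  0.0049]
21 [-0.0698  0.0076]
24 [-0.0794  0.0107]
27 [-0.0888  0.0144]
30 [-0.098   0.0185]
33 [-0.107   0.0231]
36 [-0.1157  0.0282]
39 [-0.1242  0.0337]
42 [-0.1323  0.0397]
45 [-0.1402  0.046 ]
```

{"op": "step_arm", "data": {
  "series": [
    {"ax":0,"ay":0,"az":-1.5,"x":-0.005,"y":-0.0003,"z":0,"claw":20},
    {"ax":0,"ay":0,"az":-3,"x":-0.0101,"y":-0.0005,"z":0,"claw":20},
    {"ax":0,"ay":0,"az":-4.5,"x":-0.0151,"y":-0.0005,"z":0,"claw":20},
    {"ax":0,"ay":0,"az":-6,"x":-0.0202,"y":-0.0005,"z":0,"claw":20},
    {"ax":0,"ay":0,"az":-7.5,"x":-0.0252,"y":-0.0002,"z":0,"claw":20},
    {"ax":0,"ay":0,"az":-9,"x":-0.0302,"y":0.0001,"z":0,"claw":20},
    {"ax":0,"ay":0,"az":-10.5,"x":-0.0353,"y":0.0006,"z":0,"claw":20},
    {"ax":0,"ay":0,"az":-12,"x":-0.0403,"y":0.0012,"z":0,"claw":20}
  ]
}}

```text
time_s: 5.4
tool_pos: [0.5413, -0.0803, 0.1277]
tool_rot: [180.0, -0.0, 82.1]
force: [3.0, 0.6, 1.4]
grip_width: 0.0267
```

```bash
cat > st.py <<'E'
from h import *
import sys
o=status.get_obs()
C=np.array([.568,.110]); p=o['tool_pos'][:2]-C; r=np.hypot(*p); t=p/r; tang=np.array([t[1],-t[0]])
print('r',r,'az',np.degrees(np.arctan2(p[1],p[0])),'F',o['force'].round(2),'tangential cw',(o['force'][:2]@tang).round(2),'rad',(o['force'][:2]@t).round(2),'T',o['wrist_torque'].round(3),'yaw',o['tool_rot'].round(2),'w',o['grip_width'])
if len(sys.argv)>1:
    snap('top','t'+sys.argv[1],(220,140,200,150),4); snap('scene','s'+sys.argv[1],(200,120,220,165),3.6)
E
python3 st.py 2
```

```text
r 0.19218922971753694 az -97.97067912919879 F [3.04 0.55 1.38] tangential cw -2.93 rad -0.97 T [ 0.097 -0.565  0.076] yaw [ 1.7998e+02 -2.0000e-02  8.2110e+01] w 0.026695937630359094
```

View pics/s2.png

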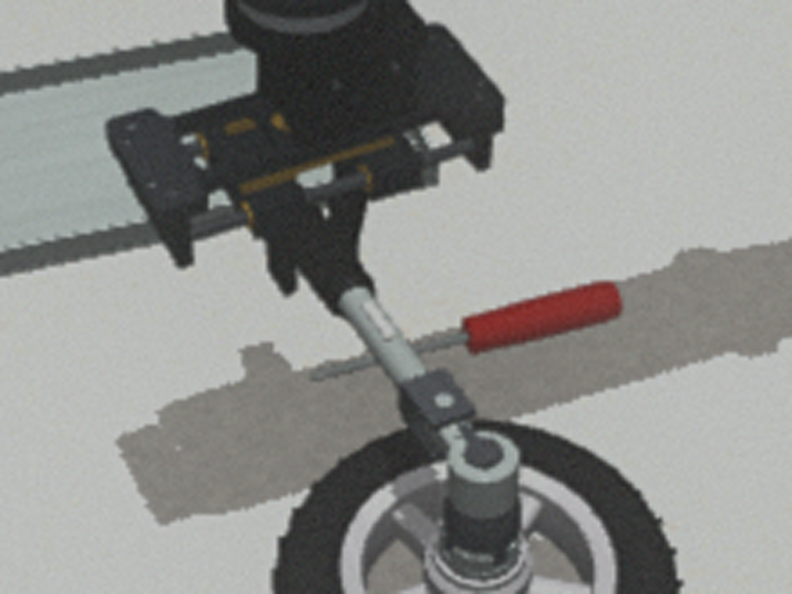

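{"op": "step_arm", "data": {
  "series": [
    {"ax":0,"ay":0,"az":-1.5,"x":-0.005,"y":0.0007,"z":0,"claw":20},
    {"ax":0,"ay":0,"az":-3,"x":-0.0099,"y":0.0016,"z":0,"claw":20},
    {"ax":0,"ay":0,"az":-4.5,"x":-0.0149,"y":0.0026,"z":0,"claw":20},
    {"ax":0,"ay":0,"az":-6,"x":-0.0198,"y":0.0037,"z":0,"claw":20},
    {"ax":0,"ay":0,"az":-7.5,"x":-0.0247,"y":0.005,"z":0,"claw":20},
    {"ax":0,"ay":0,"az":-9,"x":-0.0295,"y":0.0064,"z":0,"claw":20},
    {"ax":0,"ay":0,"az":-10.5,"x":-0.0343,"y":0.0079,"z":0,"claw":20},
    {"ax":0,"ay":0,"az":-12,"x":-0.0391,"y":0.0095,"z":0,"claw":20}
  ]
}}

```text
time_s: 6.3
tool_pos: [0.5026, -0.0706, 0.1277]
tool_rot: [180.0, -0.0, 70.2]
force: [2.3, 2.3, 1.3]
grip_width: 0.0269
```

```bash
python3 st.py
```

```text
r 0.19205781501982494 az -109.91608478123412 F [2.33 2.34 1.3 ] tangential cw -1.39 rad -2.99 T [ 0.212 -0.519  0.226] yaw [ 1.7999e+02 -2.0000e-02  7.0220e+01] w 0.02694953412275335
```

{"op": "step_arm", "data": {
  "series": [
    {"ax":0,"ay":0,"az":-1.5,"x":-0.0047,"y":0.0018,"z":0,"claw":20},
    {"ax":0,"ay":0,"az":-3,"x":-0.0094,"y":0.0037,"z":0,"claw":20},
    {"ax":0,"ay":0,"az":-4,"x":-0.0124,"y":0.005,"z":0,"claw":20},
    {"ax":0,"ay":0,"az":-4,"x":-0.0124,"y":0.005,"z":0,"claw":20}
  ]
}}

```text
time_s: 6.7
tool_pos: [0.49, -0.0656, 0.1276]
tool_rot: [-180.0, -0.0, 66.3]
force: [2.1, 1.7, 2.4]
grip_width: 0.0268
```

```bash
python3 st.py
```

```text
r 0.1921246983323943 az -113.96519570373692 F [2.1  1.66 2.36] tangential cw -1.25 rad -2.37 T [ 0.358 -0.424  0.227] yaw [-1.7998e+02 -3.0000e-02  6.6270e+01] w 0.02676464097359093
```

{"op": "step_arm", "data": {
  "series": [
    {"ax":0,"ay":0,"az":-1,"x":-0.0031,"y":0.0015,"z":0,"claw":20},
    {"ax":0,"ay":0,"az":-2,"x":-0.0062,"y":0.003,"z":0,"claw":20},
    {"ax":0,"ay":0,"az":-3,"x":-0.0092,"y":0.0045,"z":0,"claw":20},
    {"ax":0,"ay":0,"az":-3,"x":-0.0092,"y":0.0045,"z":0,"claw":20}
  ]
}}

```text
time_s: 7.1
tool_pos: [0.4812, -0.0615, 0.1278]
tool_rot: [179.9, -0.0, 63.2]
force: [3.2, 2.3, 2.2]
grip_width: 0.0268
```

```bash
python3 st.py
```

```text
r 0.19223081830895206 az -116.8405113504228 F [3.2  2.3  2.15] tangential cw -1.82 rad -3.49 T [ 0.352 -0.851  0.331] yaw [ 1.7994e+02 -4.0000e-02  6.3210e+01] w 0.026798061793903948
```

{"op": "step_arm", "data": {
  "series": [
    {"ax":0,"ay":0,"az":-1,"x":-0.003,"y":0.0016,"z":0,"claw":20},
    {"ax":0,"ay":0,"az":-2,"x":-0.006,"y":0.0032,"z":0,"claw":20},
    {"ax":0,"ay":0,"az":-2,"x":-0.006,"y":0.0032,"z":0,"claw":20}
  ]
}}

```text
time_s: 7.4
tool_pos: [0.4768, -0.0592, 0.1285]
tool_rot: [179.7, -0.1, 61.2]
force: [7.3, 0.9, 2.5]
grip_width: 0.0268
```

```bash
python3 st.py
```

```text
r 0.19223767022702265 az -118.3318339752067 F [7.32 0.93 2.51] tangential cw -6.0 rad -4.29 T [-0.111 -1.525  0.487] yaw [ 1.7972e+02 -6.0000e-02  6.1220e+01] w 0.026849190389582344
```

{"op": "step_arm", "data": {
  "series": [
    {"ax":0,"ay":0,"az":-1,"x":-0.0029,"y":0.0017,"z":0,"claw":20},
    {"ax":0,"ay":0,"az":-2,"x":-0.0058,"y":0.0034,"z":0,"claw":20},
    {"ax":0,"ay":0,"az":-2,"x":-0.0058,"y":0.0034,"z":0,"claw":20}
  ]
}}

```text
time_s: 7.7
tool_pos: [0.4713, -0.0561, 0.1286]
tool_rot: [179.7, -0.1, 59.2]
force: [7.9, -1.0, 0.5]
grip_width: 0.0268
```

```bash
python3 st.py 3
```

```text
r 0.1922326887442241 az -120.19845829634848 F [ 7.86 -1.04  0.5 ] tangential cw -7.32 rad -3.05 T [-0.159 -1.673  0.418] yaw [ 1.7968e+02 -8.0000e-02  5.9190e+01] w 0.02678682669212713
```

View pics/t3.png

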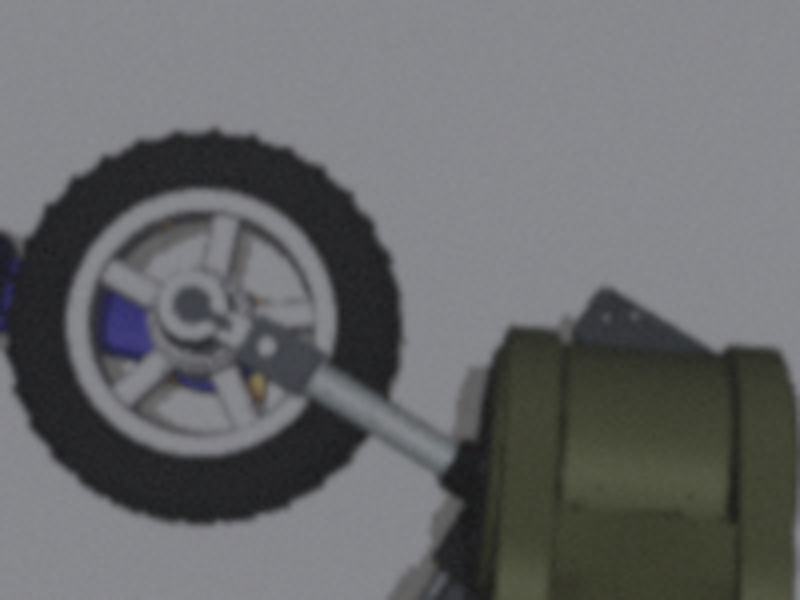

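View pics/s3.png

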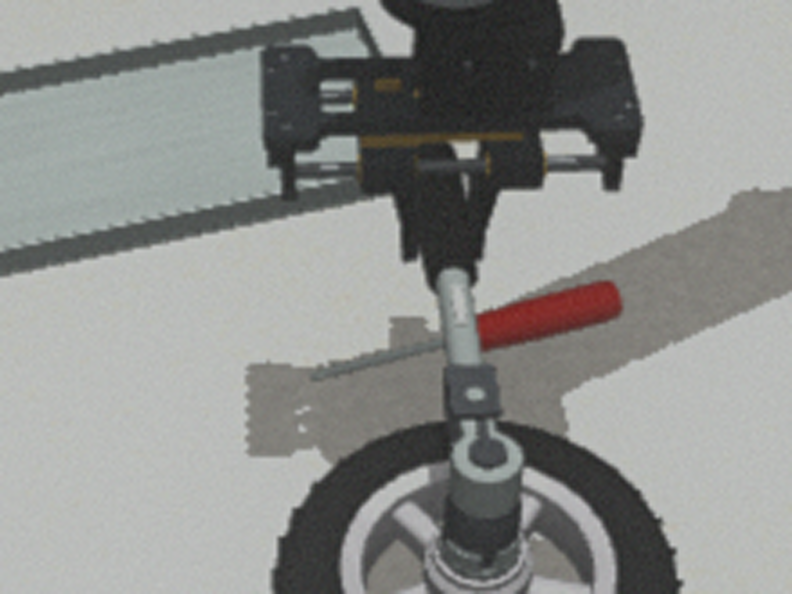

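{"op": "step_arm", "data": {
  "series": [
    {"ax":0,"ay":0,"az":-1.5,"x":-0.0034,"y":0.0021,"z":0,"claw":20},
    {"ax":0,"ay":0,"az":-3,"x":-0.0068,"y":0.0043,"z":0,"claw":20},
    {"ax":0,"ay":0,"az":-3,"x":-0.0068,"y":0.0043,"z":0,"claw":20}
  ]
}}

```text
time_s: 8.1
tool_pos: [0.4645, -0.0519, 0.1286]
tool_rot: [179.7, -0.1, 56.2]
force: [9.1, -0.0, 2.0]
grip_width: 0.0271
```

```bash
python3 st.py 4
```

```text
r 0.19220271896838145 az -122.5868944374662 F [ 9.13 -0.03  2.02] tangential cw -7.71 rad -4.89 T [-0.239 -1.558  0.524] yaw [ 1.7968e+02 -8.0000e-02  5.6180e+01] w 0.02711585994138814
```

View pics/t4.png

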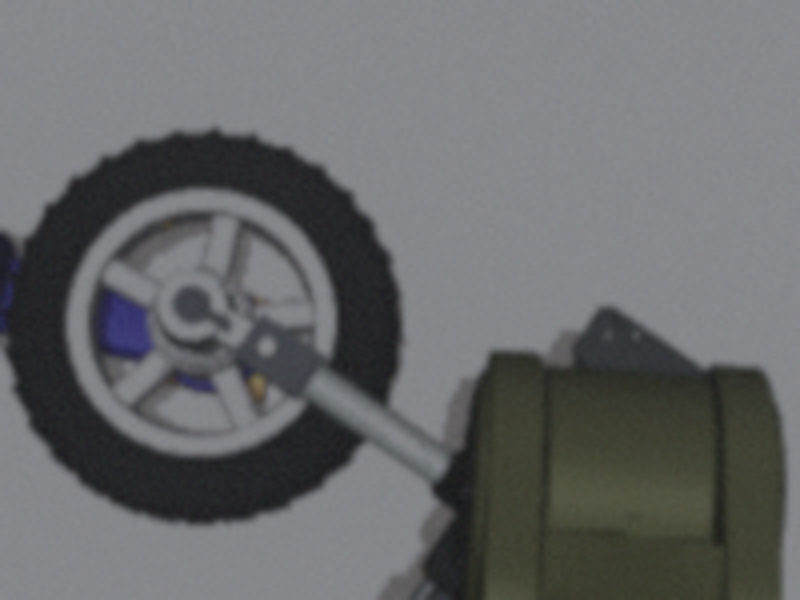

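View pics/s4.png

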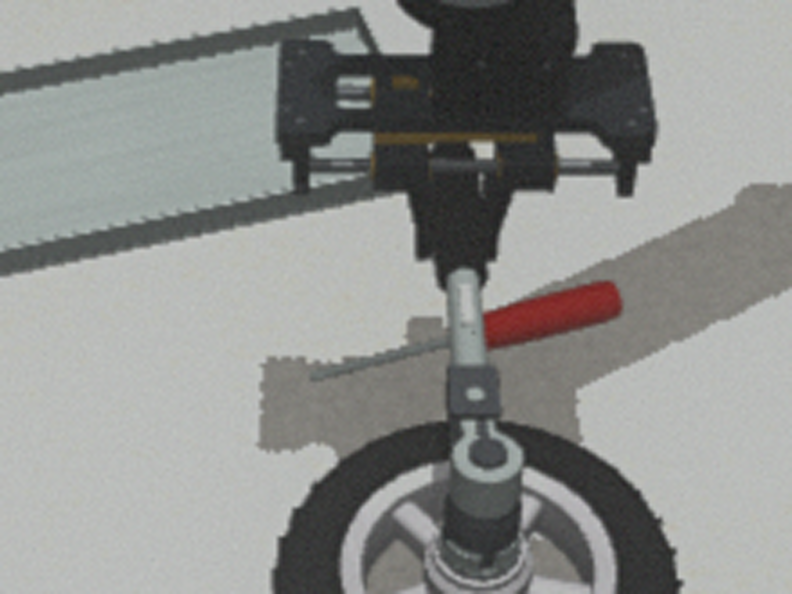

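{"op": "step_arm", "data": {
  "series": [
    {"ax":0,"ay":0,"az":-1,"x":-0.0022,"y":0.0015,"z":0,"claw":20},
    {"ax":0,"ay":0,"az":-2.5,"x":-0.0055,"y":0.0037,"z":0,"claw":20},
    {"ax":0,"ay":0,"az":-2.5,"x":-0.0055,"y":0.0037,"z":0,"claw":20},
    {"ax":0,"ay":0,"az":-2.5,"x":-0.0055,"y":0.0037,"z":0,"claw":20}
  ]
}}

```text
time_s: 8.6
tool_pos: [0.4593, -0.0484, 0.1287]
tool_rot: [179.7, -0.1, 53.7]
force: [7.6, 0.0, 2.1]
grip_width: 0.0271
```

```bash
python3 st.py 5; python3 - <<'E'
from h import *
a=cv2.imread('pics/raw_t5.png');b=cv2.imread('pics/raw_s5.png')
x=cv2.resize(a[195:280,250:350],None,fx=7,fy=7,interpolation=cv2.INTER_CUBIC)
y=cv2.resize(b[180:260,300:360],None,fx=7,fy=7,interpolation=cv2.INTER_CUBIC)
cv2.imwrite('pics/t5z.png',np.clip(x*1.5,0,255).astype('uint8'));cv2.imwrite('pics/s5z.png',y)
E
```

```text
r 0.19207365183081287 az -124.46709129978943 F [7.63 0.02 2.06] tangential cw -6.28 rad -4.33 T [-0.212 -1.58   0.586] yaw [ 1.7966e+02 -1.1000e-01  5.3720e+01] w 0.02705486553025151
```

View pics/t5z.png

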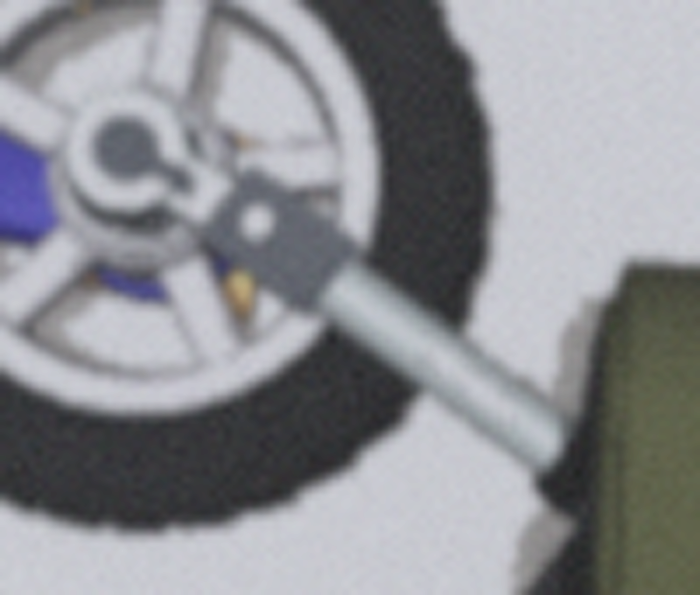

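View pics/s5z.png

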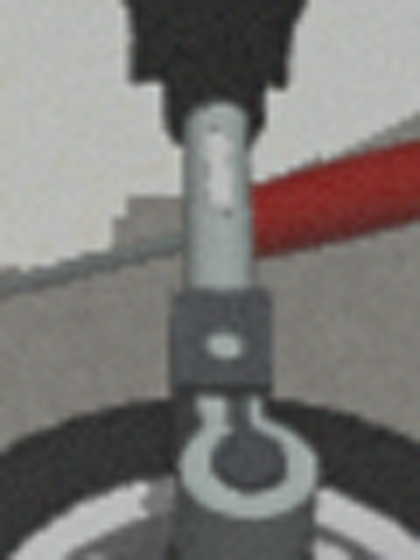

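```bash
python3 - <<'E'
from h import *
T=lambda u,v,z:onz('top',250+u/7,195+v/7,z)[:2]
h=T(127,150,.173);p=T(258,222,.170);s=T(340,286,.152);e=T(548,448,.145)
az=lambda a:np.degrees(np.arctan2(a[1],a[0]))
print(h,p,s,e,az(p-h),az(e-s),az(e-p),az(p-h)-az(e-p), np.radians(az(p-h)-az(e-s)))
a=cv2.imread('pics/t1.png')
T=lambda u,v,z:onz('top',240+u/4,130+v/4,z)[:2]
h=T(117,338,.173);p=T(200,335,.170);s=T(255,336,.155);e=T(415,331,.145)
print(h,p,az(p-h),az(e-s),az(e-p))
E
```

```text
[0.56440152 0.11110611] [0.54596779 0.07582621] [0.53101192 0.05420288] [ 0.4883067  -0.00313553] -117.58704585710535 -126.67846426454626 -126.13844682342223 8.551400966316876 0.15867518488626325
[0.56808005 0.10913317] [0.57058791 0.07049272] -86.28656047505909 -86.12647384067029 -85.86904065635353
```

{"op": "step_arm", "data": {
  "series": [
    {"ax":0,"ay":0,"az":1.1,"x":0.0026,"y":-0.0019,"z":0,"claw":20},
    {"ax":0,"ay":0,"az":2.2,"x":0.0053,"y":-0.0037,"z":0,"claw":20},
    {"ax":0,"ay":0,"az":3.3,"x":0.008,"y":-0.0055,"z":0,"claw":20},
    {"ax":0,"ay":0,"az":4.4,"x":0.0107,"y":-0.0072,"z":0,"claw":20},
    {"ax":0,"ay":0,"az":5.5,"x":0.0135,"y":-0.0089,"z":0,"claw":20},
    {"ax":0,"ay":0,"az":6.6,"x":0.0163,"y":-0.0105,"z":0,"claw":20},
    {"ax":0,"ay":0,"az":7.7,"x":0.019,"y":-0.012,"z":0,"claw":20},
    {"ax":0,"ay":0,"az":8.7,"x":0.0218,"y":-0.0133,"z":0,"claw":20},
    {"ax":0,"ay":0,"az":8.7,"x":0.0218,"y":-0.0133,"z":0,"claw":20}
  ]
}}

```text
time_s: 9.6
tool_pos: [0.4794, -0.0607, 0.1279]
tool_rot: [179.9, -0.0, 62.4]
force: [5.5, 1.9, 1.6]
grip_width: 0.0272
```

```bash
python3 st.py 6
```

```text
r 0.19229503115120086 az -117.43287216555859 F [5.52 1.91 1.58] tangential cw -4.02 rad -4.24 T [ 0.219 -1.051  0.333] yaw [ 1.7992e+02 -1.0000e-02  6.2400e+01] w 0.027160584267236932
```

View pics/t6.png

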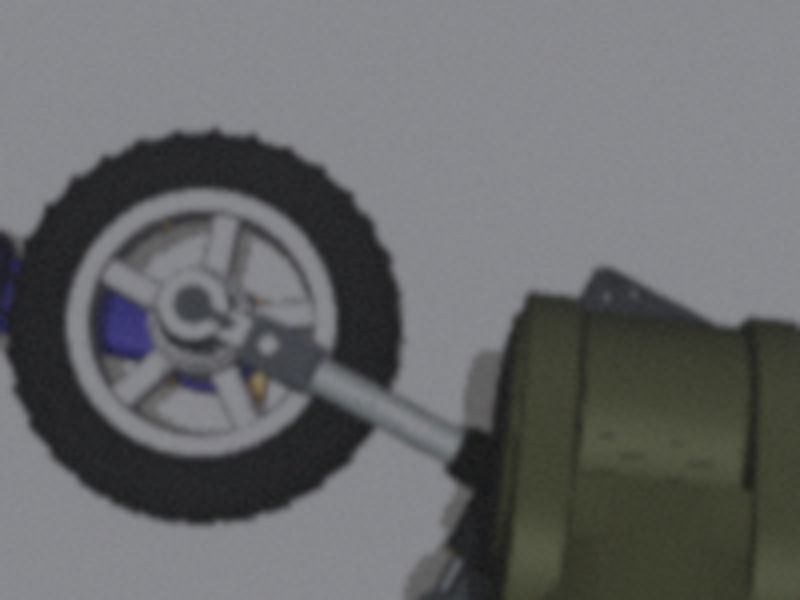

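{"op": "step_arm", "data": {
  "series": [
    {"ax":0,"ay":0,"az":0.6,"x":0.0018,"y":-0.0009,"z":0,"claw":20},
    {"ax":0,"ay":0,"az":1.2,"x":0.0036,"y":-0.0018,"z":0,"claw":20},
    {"ax":0,"ay":0,"az":1.8,"x":0.0053,"y":-0.0027,"z":0,"claw":20},
    {"ax":0,"ay":0,"az":1.8,"x":0.0053,"y":-0.0027,"z":0,"claw":20}
  ]
}}

```text
time_s: 10.1
tool_pos: [0.4837, -0.0628, 0.1273]
tool_rot: [-179.9, 0.0, 64.2]
force: [2.9, 4.3, 1.1]
grip_width: 0.0267
```

```bash
python3 st.py
```

```text
r 0.19225568588556918 az -116.01987329737129 F [2.88 4.27 1.09] tangential cw -0.72 rad -5.1 T [ 0.73 -0.63  0.14] yaw [-179.93    0.     64.22] w 0.026684850052937355
```

{"op": "step_arm", "data": {
  "series": [
    {"ax":0,"ay":0,"az":0,"x":0.0005,"y":0.001,"z":0,"claw":20},
    {"ax":0,"ay":0,"az":0,"x":0.0005,"y":0.001,"z":0,"claw":20}
  ]
}}

```text
time_s: 10.3
tool_pos: [0.4837, -0.0627, 0.1273]
tool_rot: [-179.9, 0.1, 64.2]
force: [0.7, 1.2, 0.6]
grip_width: 0.027
```

```bash
python3 st.py
```

```text
r 0.19219201065904343 az -116.00989554931309 F [0.71 1.24 0.6 ] tangential cw -0.09 rad -1.43 T [ 0.119 -0.341  0.156] yaw [-1.7994e+02  9.0000e-02  6.4190e+01] w 0.026974988406787585
```

{"op": "step_arm", "data": {
  "series": [
    {"ax":0,"ay":0,"az":0,"x":0,"y":0,"z":0,"claw":36},
    {"ax":0,"ay":0,"az":0,"x":0,"y":0,"z":0,"claw":60},
    {"ax":0,"ay":0,"az":0,"x":0,"y":0,"z":0,"claw":70},
    {"ax":0,"ay":0,"az":0,"x":0,"y":0,"z":0,"claw":70},
    {"ax":0,"ay":0,"az":0,"x":0,"y":0,"z":0.03,"claw":70},
    {"ax":0,"ay":0,"az":0,"x":0,"y":0,"z":0.07,"claw":70},
    {"ax":0,"ay":0,"az":0,"x":0.02,"y":0.041,"z":0.07,"claw":70},
    {"ax":0,"ay":0,"az":0,"x":0.04,"y":0.082,"z":0.07,"claw":70},
    {"ax":0,"ay":0,"az":0,"x":0.04,"y":0.082,"z":0.07,"claw":70}
  ]
}}

```text
time_s: 11.2
tool_pos: [0.5256, 0.027, 0.1973]
tool_rot: [-180.0, -0.1, 64.7]
force: [-0.2, -0.3, 0.2]
grip_width: 0.0609
```

```bash
python3 st.py 7
```

```text
r 0.09316471812590923 az -117.05295872147177 F [-0.16 -0.28  0.18] tangential cw 0.01 rad 0.32 T [-0.05   0.06   0.045] yaw [-1.7996e+02 -9.0000e-02  6.4740e+01] w 0.060935044455729385
```

View pics/s7.png

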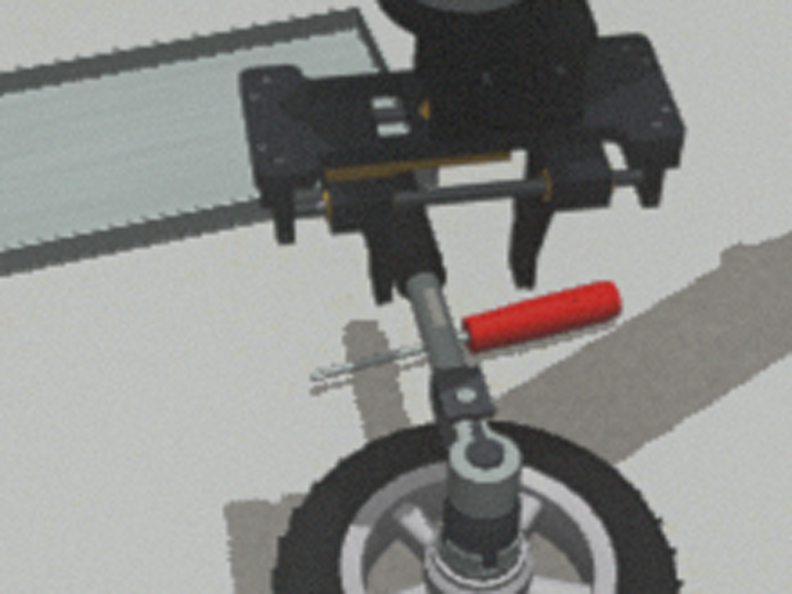

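View pics/t7.png

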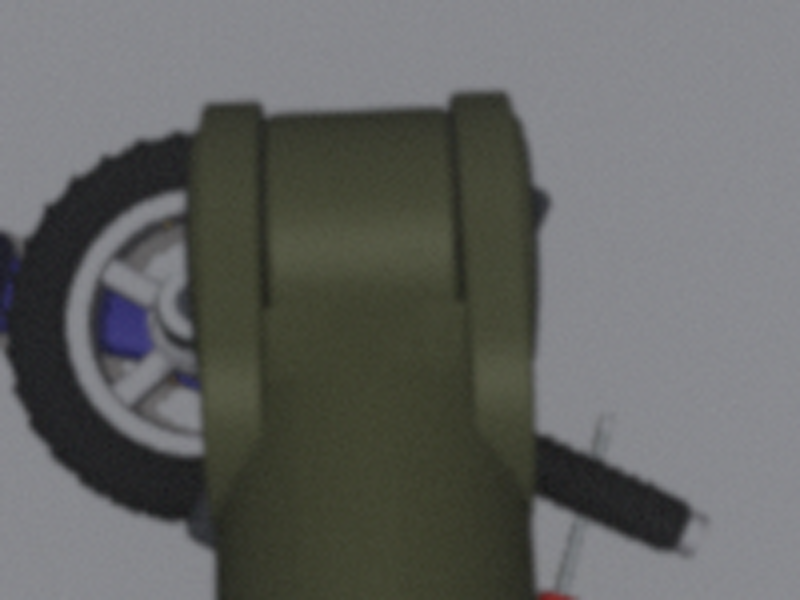

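```bash
python3 - <<'E'
from h import *
az=lambda a:np.degrees(np.arctan2(a[1],a[0]))
C=np.array([.568,.110])
def f(u,v,z): 
    p=onz('top',u,v,z)[:2]; print(p,az(p-C),np.hypot(*(p-C)))
f(220+687/4,140+530/4,.130); f(220+540/4,140+463/4,.142)
f(401.7,210,.130)
S=lambda u,v,z: onz('scene',200+u/3.6,120+v/3.6,z)[:2]
h,p,s,e=S(486,452,.173),S(467,395,.168),S(452,362,.155),S(424,285,.148)
print(h,p,s,e,az(p-h),az(e-s),az(e-p))
E
python3 - <<'E'
import sys; sys.path.insert(0,'.')
E
```

```text
[ 0.46519234 -0.12635142] -113.50797882745908 0.25774291171521485
[ 0.49557034 -0.05425617] -113.79534309723033 0.17951641870967297
[ 0.58757339 -0.14580964] -85.62451221091584 0.25655738042761145
[0.56638538 0.11115816] [0.55018297 0.07419019] [0.53626302 0.04318994] [ 0.51258212 -0.01451913] -113.66698280135765 -112.31078142052442 -112.97043148376662
```

{"op": "step_arm", "data": {
  "series": [
    {"ax":0,"ay":0,"az":2,"x":0.0038,"y":-0.0018,"z":0,"claw":70},
    {"ax":0,"ay":0,"az":2,"x":0.0038,"y":-0.0018,"z":0,"claw":70},
    {"ax":0,"ay":0,"az":2,"x":0.0038,"y":-0.0018,"z":-0.02,"claw":70},
    {"ax":0,"ay":0,"az":2,"x":0.0038,"y":-0.0018,"z":-0.035,"claw":70},
    {"ax":0,"ay":0,"az":2,"x":0.0038,"y":-0.0018,"z":-0.05,"claw":70},
    {"ax":0,"ay":0,"az":2,"x":0.0038,"y":-0.0018,"z":-0.059,"claw":70},
    {"ax":0,"ay":0,"az":2,"x":0.0038,"y":-0.0018,"z":-0.059,"claw":70}
  ]
}}

```text
time_s: 12.0
tool_pos: [0.5269, 0.0172, 0.1374]
tool_rot: [-179.9, 0.1, 66.1]
force: [-0.2, -0.5, 0.3]
grip_width: 0.0606
```

```bash
python3 st.py 8
```

```text
r 0.1015309966981401 az -113.86760190668066 F [-0.16 -0.54  0.32] tangential cw -0.07 rad 0.56 T [-0.058  0.105  0.014] yaw [-1.7987e+02  1.0000e-01  6.6110e+01] w 0.06061934344620894
```

View pics/s8.png

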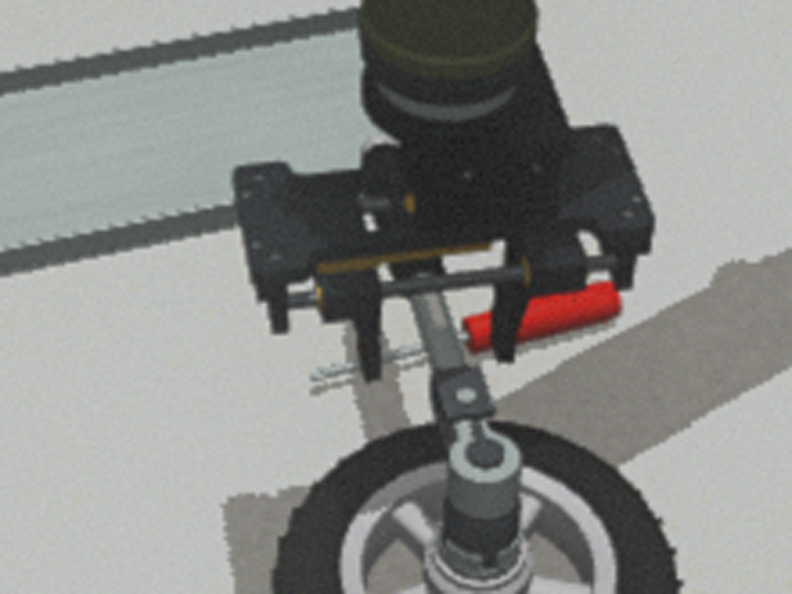

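{"op": "step_arm", "data": {
  "series": [
    {"ax":0,"ay":0,"az":0,"x":0,"y":0,"z":0,"claw":45},
    {"ax":0,"ay":0,"az":0,"x":0,"y":0,"z":0,"claw":34},
    {"ax":0,"ay":0,"az":0,"x":0,"y":0,"z":0,"claw":26},
    {"ax":0,"ay":0,"az":0,"x":0,"y":0,"z":0,"claw":20},
    {"ax":0,"ay":0,"az":0,"x":0,"y":0,"z":0,"claw":15},
    {"ax":0,"ay":0,"az":0,"x":0,"y":0,"z":0,"claw":10},
    {"ax":0,"ay":0,"az":0,"x":0,"y":0,"z":0,"claw":10},
    {"ax":0,"ay":0,"az":0,"x":0,"y":0,"z":0,"claw":10}
  ],
  "squeeze": 40
}}

```text
time_s: 12.9
tool_pos: [0.5281, 0.0181, 0.1385]
tool_rot: [-180.0, 0.0, 66.2]
force: [-0.0, -0.2, -0.2]
grip_width: 0.017
```

```bash
python3 st.py
```

```text
r 0.10016104101986065 az -113.45163191436099 F [-0.02 -0.19 -0.17] tangential cw -0.06 rad 0.19 T [-0.109  0.151  0.011] yaw [-1.7999e+02  1.0000e-02  6.6220e+01] w 0.017007653431452666
```

{"op": "step_arm", "data": {
  "series": [
    {"ax":0,"ay":0,"az":0,"x":0,"y":0,"z":0.004,"claw":10},
    {"ax":0,"ay":0,"az":0,"x":0,"y":0,"z":0.008,"claw":10},
    {"ax":0,"ay":0,"az":0,"x":0,"y":0,"z":0.012,"claw":10},
    {"ax":0,"ay":0,"az":0,"x":0,"y":0,"z":0.016,"claw":10},
    {"ax":0,"ay":0,"az":0,"x":0,"y":0,"z":0.016,"claw":10}
  ]
}}

```text
time_s: 13.4
tool_pos: [0.5285, 0.0177, 0.1553]
tool_rot: [180.0, -0.0, 66.2]
force: [-0.8, -0.2, -3.3]
grip_width: 0.0167
```

```bash
python3 st.py 9
```

```text
r 0.10037719563929488 az -113.1474744456024 F [-0.8  -0.19 -3.32] tangential cw 0.66 rad 0.49 T [-0.088  0.116  0.06 ] yaw [ 1.7995e+02 -1.0000e-02  6.6200e+01] w 0.016681688787082077
```

View pics/s9.png

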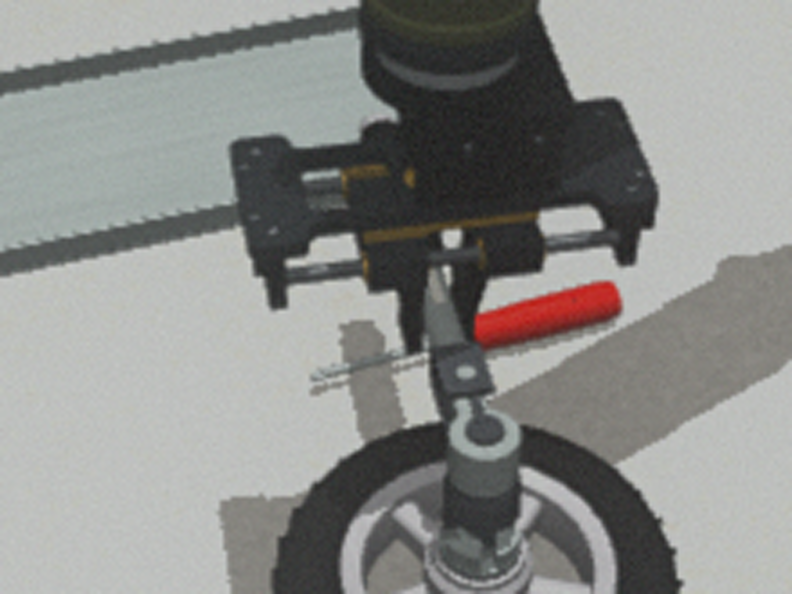

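{"op": "step_arm", "data": {
  "series": [
    {"ax":0,"ay":0,"az":0,"x":0,"y":0,"z":0.006,"claw":10},
    {"ax":0,"ay":0,"az":0,"x":0,"y":0,"z":0.012,"claw":10},
    {"ax":0,"ay":0,"az":0,"x":0,"y":0,"z":0.02,"claw":10},
    {"ax":0,"ay":0,"az":0,"x":0,"y":0,"z":0.03,"claw":10},
    {"ax":0,"ay":0,"az":0,"x":0,"y":0,"z":0.045,"claw":10},
    {"ax":0,"ay":0,"az":0,"x":0,"y":0,"z":0.06,"claw":10},
    {"ax":0,"ay":0,"az":0,"x":0,"y":0,"z":0.075,"claw":10},
    {"ax":0,"ay":0,"az":0,"x":0,"y":0,"z":0.085,"claw":10},
    {"ax":0,"ay":0,"az":0,"x":0,"y":0,"z":0.09,"claw":10},
    {"ax":0,"ay":0,"az":0,"x":0,"y":0,"z":0.09,"claw":10}
  ]
}}

```text
time_s: 14.5
tool_pos: [0.5286, 0.0181, 0.2454]
tool_rot: [179.9, -0.0, 66.2]
force: [-0.7, -0.9, -3.9]
grip_width: 0.0165
```

```bash
python3 st.py; python3 - <<'E'
from h import *
snap('scene','s10'); snap('top','t10')
for d in (-16.2,163.8): pass
# tray axis from corners
c=np.array([[.7003,-.3091],[.6519,-.4781],[.3145,-.3806],[.3615,-.2104]])
ctr=c.mean(0); ax=(c[3]-c[0]+c[2]-c[1]); ax/=np.hypot(*ax); print(ctr,ax,np.degrees(np.arctan2(ax[1],ax[0])),'balance',ctr-ax*.024)
E
```

```text
r 0.09998654208452377 az -113.19196249624551 F [-0.73 -0.93 -3.89] tangential cw 0.31 rad 1.14 T [-0.129  0.145  0.027] yaw [ 1.7994e+02 -4.0000e-02  6.6220e+01] w 0.016516428227539917
[ 0.50705 -0.34455] [-0.96039038  0.27865808] 163.81986910396049 balance [ 0.53009937 -0.35123779]
```

View pics/s10.png

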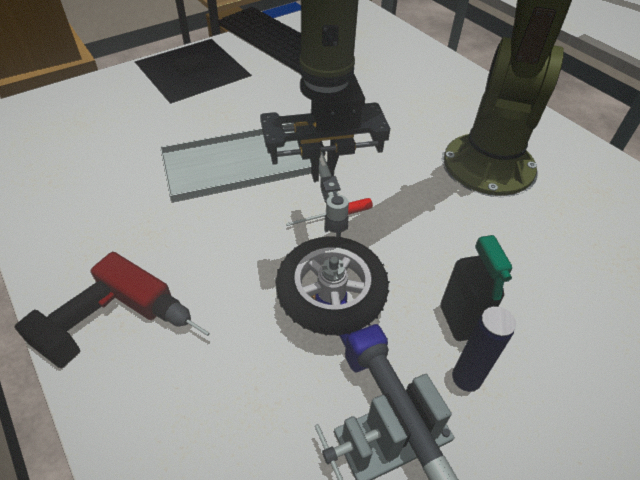

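View pics/t10.png

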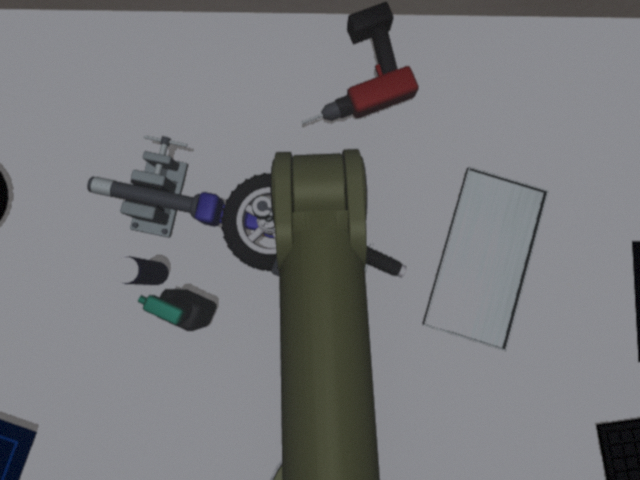

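{"op": "step_arm", "data": {
  "series": [
    {"ax":0,"ay":0,"az":-2,"x":0,"y":-0.01,"z":0,"claw":10},
    {"ax":0,"ay":0,"az":-6,"x":0,"y":-0.03,"z":0,"claw":10},
    {"ax":0,"ay":0,"az":-11,"x":0,"y":-0.05,"z":0,"claw":10},
    {"ax":0,"ay":0,"az":-16,"x":0,"y":-0.07,"z":0,"claw":10},
    {"ax":0,"ay":0,"az":-21,"x":0,"y":-0.09,"z":0,"claw":10},
    {"ax":0,"ay":0,"az":-26,"x":0,"y":-0.11,"z":0,"claw":10},
    {"ax":0,"ay":0,"az":-31,"x":0,"y":-0.13,"z":0,"claw":10},
    {"ax":0,"ay":0,"az":-36,"x":0,"y":-0.15,"z":0,"claw":10},
    {"ax":0,"ay":0,"az":-41,"x":0,"y":-0.17,"z":0,"claw":10},
    {"ax":0,"ay":0,"az":-46,"x":0,"y":-0.19,"z":0,"claw":10},
    {"ax":0,"ay":0,"az":-50,"x":0,"y":-0.205,"z":0,"claw":10},
    {"ax":0,"ay":0,"az":-52,"x":0,"y":-0.215,"z":0,"claw":10}
  ]
}}

```text
time_s: 15.8
tool_pos: [0.5273, -0.1992, 0.2441]
tool_rot: [180.0, 0.1, 13.9]
force: [0.2, -0.6, -3.4]
grip_width: 0.0169
```

{"op": "step_arm", "data": {
  "series": [
    {"ax":0,"ay":0,"az":-2,"x":0,"y":-0.01,"z":0,"claw":10},
    {"ax":0,"ay":0,"az":-6,"x":0,"y":-0.03,"z":0,"claw":10},
    {"ax":0,"ay":0,"az":-10,"x":0.001,"y":-0.05,"z":0,"claw":10},
    {"ax":0,"ay":0,"az":-14,"x":0.002,"y":-0.07,"z":0,"claw":10},
    {"ax":0,"ay":0,"az":-18,"x":0.002,"y":-0.09,"z":0,"claw":10},
    {"ax":0,"ay":0,"az":-22,"x":0.002,"y":-0.11,"z":0,"claw":10},
    {"ax":0,"ay":0,"az":-26,"x":0.002,"y":-0.13,"z":0,"claw":10},
    {"ax":0,"ay":0,"az":-29,"x":0.002,"y":-0.147,"z":0,"claw":10},
    {"ax":0,"ay":0,"az":-30.4,"x":0.002,"y":-0.154,"z":0,"claw":10},
    {"ax":0,"ay":0,"az":-30.4,"x":0.002,"y":-0.154,"z":0,"claw":10},
    {"ax":0,"ay":0,"az":-30.4,"x":0.002,"y":-0.154,"z":0,"claw":10}
  ]
}}

```text
time_s: 16.9
tool_pos: [0.5305, -0.3502, 0.2443]
tool_rot: [-180.0, 0.0, -16.1]
force: [-0.3, -0.0, -3.7]
grip_width: 0.0171
```

```bash
python3 - <<'E'
from h import *
snap('scene','s11',(120,60,267,200),3); snap('top','t11'); o=status.get_obs(); print(o['tool_pos'],o['tool_rot'],o['force'],o['grip_width'],o['qpos'])
E
```

```text
[ 0.53082471 -0.34962458  0.24446135] [-1.79942480e+02  9.40674622e-03 -1.60689965e+01] [ 0.18438303  0.51772225 -3.44483553] 0.017064585382591264 [ -9.48530924  22.23064967  53.3504226   85.77820364 -17.94649449
  80.99844129 -61.43332061]
```

View pics/s11.png

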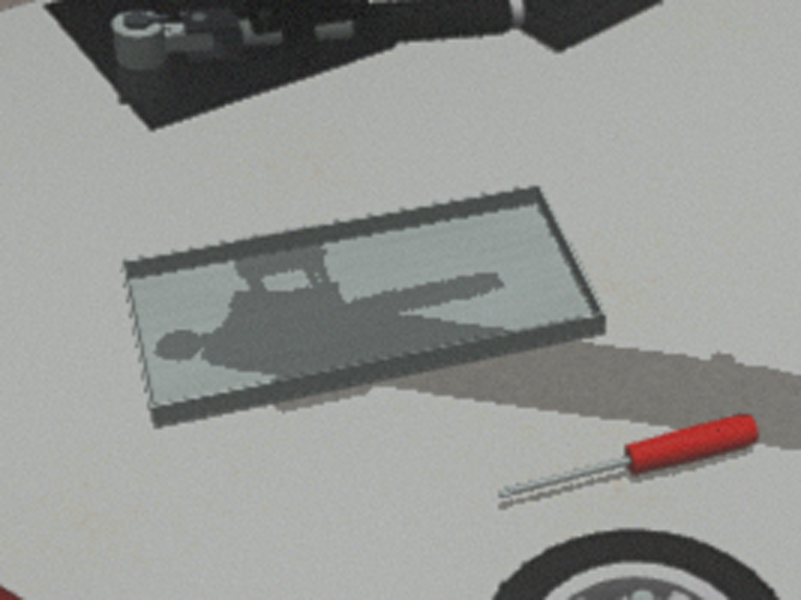

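View pics/t11.png

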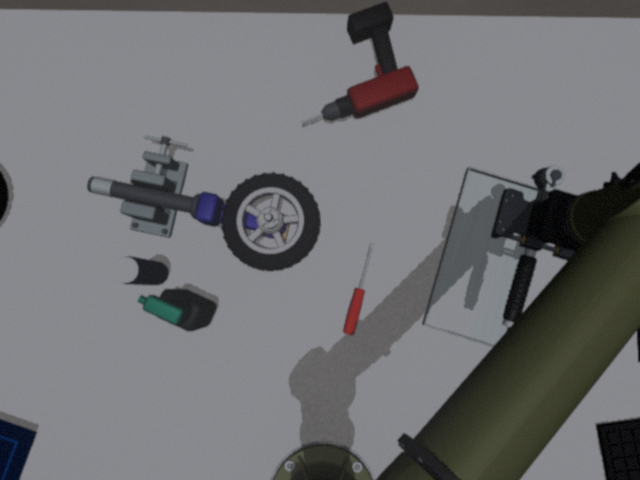

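```bash
python3 - <<'E'
from h import *
im=cv2.imread('pics/raw_t11.png'); x=cv2.resize(im[155:345,470:600],None,fx=3,fy=3,interpolation=cv2.INTER_CUBIC); cv2.imwrite('pics/t11z.png',np.clip(x*1.6,0,255).astype('uint8'))
c=np.array([.50705,-.34455]);a=np.array([.96039,-.27866]);b=np.array([.27866,.96039])
for u,v,z in((548,177,.279),(511,322,.238)):
    p=onz('top',u,v,z)[:2]; print(p,(p-c)@a,(p-c)@b)
E
```

```text
[ 0.62370144 -0.36595692] 0.11799612540335491 0.011947094070721356
[ 0.38072737 -0.3132603 ] -0.13003817691314418 -0.005150744252828735
```

View pics/t11z.png

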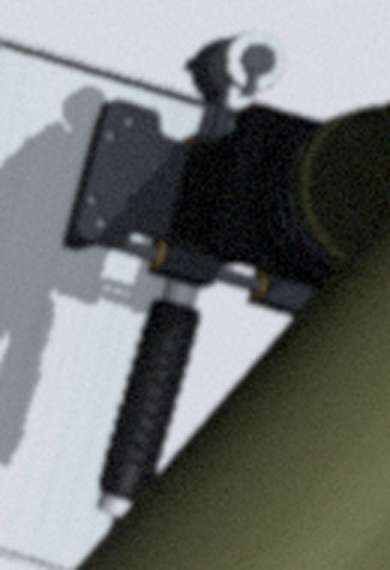

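{"op": "step_arm", "data": {
  "series": [
    {"ax":0,"ay":0,"az":0,"x":0,"y":0,"z":-0.02,"claw":10},
    {"ax":0,"ay":0,"az":0,"x":0,"y":0,"z":-0.045,"claw":10},
    {"ax":0,"ay":0,"az":0,"x":0,"y":0,"z":-0.07,"claw":10},
    {"ax":0,"ay":0,"az":0,"x":0,"y":0,"z":-0.095,"claw":10},
    {"ax":0,"ay":0,"az":0,"x":0,"y":0,"z":-0.12,"claw":10},
    {"ax":0,"ay":0,"az":0,"x":0,"y":0,"z":-0.145,"claw":10},
    {"ax":0,"ay":0,"az":0,"x":0,"y":0,"z":-0.165,"claw":10},
    {"ax":0,"ay":0,"az":0,"x":0,"y":0,"z":-0.18,"claw":10},
    {"ax":0,"ay":0,"az":0,"x":0,"y":0,"z":-0.19,"claw":10},
    {"ax":0,"ay":0,"az":0,"x":0,"y":0,"z":-0.195,"claw":10},
    {"ax":0,"ay":0,"az":0,"x":0,"y":0,"z":-0.2,"claw":10},
    {"ax":0,"ay":0,"az":0,"x":0,"y":0,"z":-0.2,"claw":10}
  ]
}}

```text
time_s: 18.2
tool_pos: [0.5304, -0.3509, 0.0446]
tool_rot: [180.0, -0.0, -16.2]
force: [0.8, -0.6, -3.4]
grip_width: 0.0167
```

```bash
python3 - <<'E'
from h import *
snap('scene','s12',(120,60,267,200),3); snap('top','t12',(400,140,200,220),2.7); o=status.get_obs(); print(o['tool_pos'],o['tool_rot'],o['force'],o['wrist_torque'],o['grip_width'])
E
```

```text
[ 0.5306274  -0.35125235  0.04525261] [ 1.79985139e+02 -5.73711111e-02 -1.61903927e+01] [-0.04423188 -0.97885103 -3.34150258] [-0.00231696  0.16274935  0.04590901] 0.017158928870342764
```

View pics/s12.png

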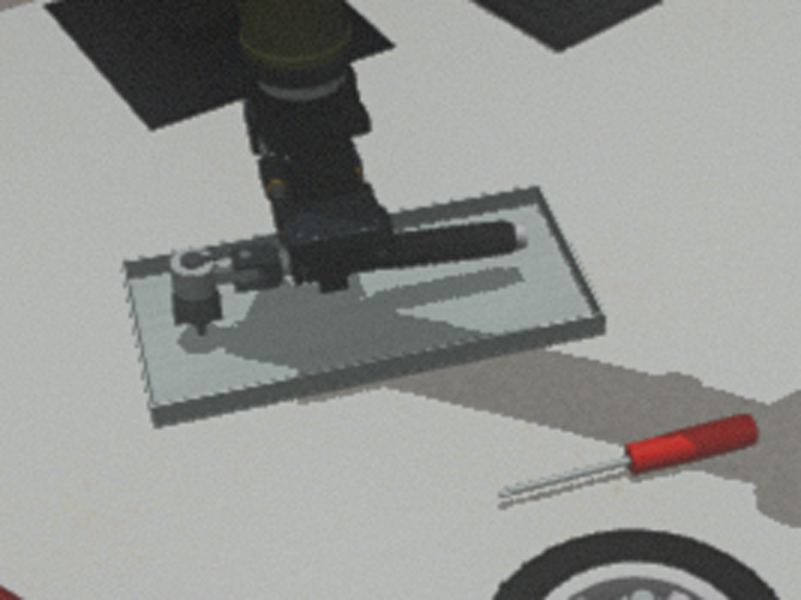

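View pics/t12.png

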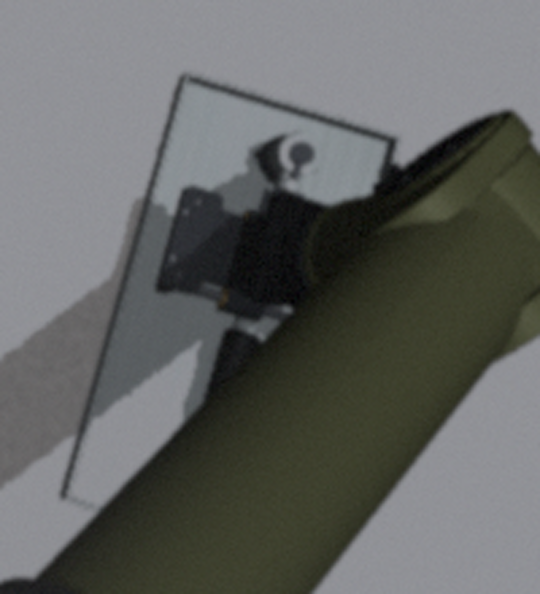

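{"op": "step_arm", "data": {
  "series": [
    {"ax":0,"ay":0,"az":0,"x":0,"y":0,"z":-0.003,"claw":10},
    {"ax":0,"ay":0,"az":0,"x":0,"y":0,"z":-0.006,"claw":10},
    {"ax":0,"ay":0,"az":0,"x":0,"y":0,"z":-0.009,"claw":10},
    {"ax":0,"ay":0,"az":0,"x":0,"y":0,"z":-0.012,"claw":10},
    {"ax":0,"ay":0,"az":0,"x":0,"y":0,"z":-0.014,"claw":10},
    {"ax":0,"ay":0,"az":0,"x":0,"y":0,"z":-0.016,"claw":10},
    {"ax":0,"ay":0,"az":0,"x":0,"y":0,"z":-0.016,"claw":10}
  ]
}}

```text
time_s: 19.0
tool_pos: [0.5301, -0.3508, 0.0282]
tool_rot: [180.0, 0.0, -16.2]
force: [-0.5, 0.7, -3.6]
grip_width: 0.0167
```

{"op": "step_arm", "data": {
  "series": [
    {"ax":0,"ay":0,"az":0,"x":0,"y":0,"z":-0.001,"claw":10},
    {"ax":0,"ay":0,"az":0,"x":0,"y":0,"z":-0.002,"claw":10},
    {"ax":0,"ay":0,"az":0,"x":0,"y":0,"z":-0.003,"claw":10},
    {"ax":0,"ay":0,"az":0,"x":0,"y":0,"z":-0.003,"claw":10}
  ]
}}

```text
time_s: 19.4
tool_pos: [0.5301, -0.351, 0.0257]
tool_rot: [180.0, 0.0, -16.2]
force: [-1.5, 1.5, -0.5]
grip_width: 0.0169
```

{"op": "step_arm", "data": {
  "series": [
    {"ax":0,"ay":0,"az":0,"x":0,"y":0,"z":-0.0005,"claw":10},
    {"ax":0,"ay":0,"az":0,"x":0,"y":0,"z":-0.001,"claw":10},
    {"ax":0,"ay":0,"az":0,"x":0,"y":0,"z":-0.001,"claw":10}
  ]
}}

```text
time_s: 19.7
tool_pos: [0.5302, -0.3511, 0.0248]
tool_rot: [180.0, 0.0, -16.2]
force: [-2.2, 0.5, -0.7]
grip_width: 0.0167
```

```bash
python3 - <<'E'
from h import *
snap('scene','s13',(150,100,180,110),4.4); o=status.get_obs(); print(o['tool_pos'],o['force'],o['wrist_torque'])
E
```

```text
[ 0.53016007 -0.35109185  0.02480463] [-2.38272873  1.01427719  0.69181584] [0.07355042 0.4638851  0.02032366]
```

View pics/s13.png

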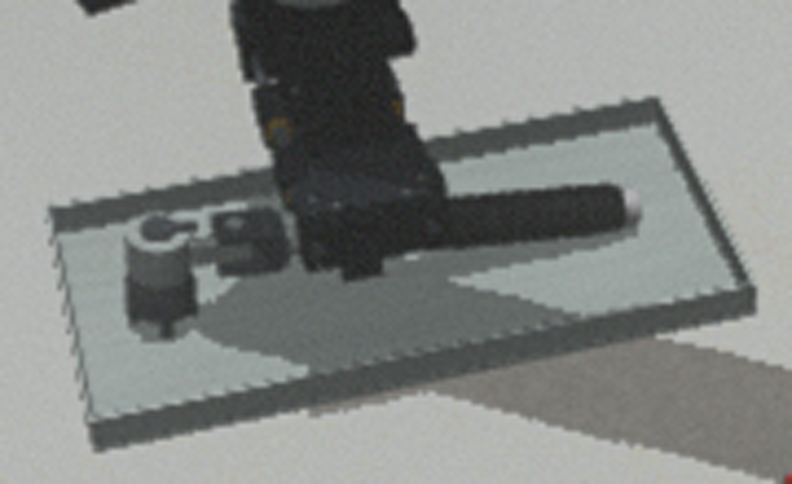

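{"op": "step_arm", "data": {
  "series": [
    {"ax":0,"ay":0,"az":0,"x":0,"y":0,"z":0,"claw":22},
    {"ax":0,"ay":0,"az":0,"x":0,"y":0,"z":0,"claw":28},
    {"ax":0,"ay":0,"az":0,"x":0,"y":0,"z":0,"claw":40},
    {"ax":0,"ay":0,"az":0,"x":0,"y":0,"z":0,"claw":60},
    {"ax":0,"ay":0,"az":0,"x":0,"y":0,"z":0,"claw":60},
    {"ax":0,"ay":0,"az":0,"x":0,"y":0,"z":0,"claw":60},
    {"ax":0,"ay":0,"az":0,"x":0,"y":0,"z":0.02,"claw":60},
    {"ax":0,"ay":0,"az":0,"x":0,"y":0,"z":0.05,"claw":60},
    {"ax":0,"ay":0,"az":0,"x":0,"y":0,"z":0.1,"claw":60},
    {"ax":0,"ay":0,"az":0,"x":0,"y":0,"z":0.15,"claw":60},
    {"ax":0,"ay":0,"az":0,"x":0,"y":0,"z":0.2,"claw":60},
    {"ax":0,"ay":0,"az":0,"x":0,"y":0,"z":0.2,"claw":60}
  ]
}}

```text
time_s: 20.95
tool_pos: [0.5329, -0.3541, 0.2325]
tool_rot: [179.8, -0.7, -16.2]
force: [0.3, -0.3, -0.1]
grip_width: 0.0522
```

{"op": "step_arm", "data": {
  "series": [
    {"ax":0,"ay":0,"az":0,"x":0,"y":0.04,"z":0,"claw":60},
    {"ax":0,"ay":0,"az":0,"x":0,"y":0.08,"z":0,"claw":60},
    {"ax":0,"ay":0,"az":0,"x":0,"y":0.12,"z":0.02,"claw":60},
    {"ax":0,"ay":0,"az":0,"x":0,"y":0.16,"z":0.04,"claw":60},
    {"ax":0,"ay":0,"az":0,"x":0,"y":0.2,"z":0.06,"claw":60},
    {"ax":0,"ay":0,"az":0,"x":0,"y":0.24,"z":0.08,"claw":60},
    {"ax":0,"ay":0,"az":0,"x":0,"y":0.28,"z":0.1,"claw":60},
    {"ax":0,"ay":0,"az":0,"x":0,"y":0.28,"z":0.1,"claw":60}
  ]
}}

```text
time_s: 21.75
tool_pos: [0.532, -0.0634, 0.3266]
tool_rot: [-179.7, -0.2, -15.5]
force: [0.1, 0.1, 0.0]
grip_width: 0.0519
```

```bash
python3 - <<'E'
from h import *
snap('scene','s14'); snap('top','t14'); print(status.get_obs()['time_s'],status.get_obs()['force'])
im=cv2.imread('pics/raw_t14.png'); cv2.imwrite('pics/t14z.png',np.clip(1.5*cv2.resize(im[155:360,400:560],None,fx=2.9,fy=2.9,interpolation=cv2.INTER_CUBIC),0,255).astype('uint8'))
E
```

```text
21.85 [ 0.09932466 -0.6411838   0.06173591]
```

View pics/s14.png

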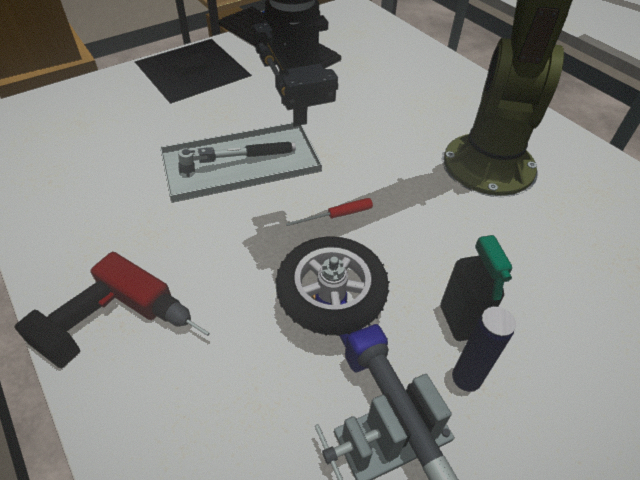

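View pics/t14z.png

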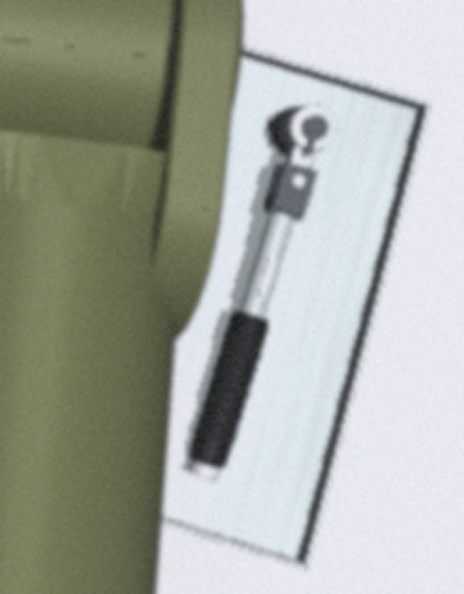

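```bash
python3 - <<'E'
from h import *
c=np.array([.50705,-.34455]);a=np.array([.96039,-.27866]);b=np.array([.27866,.96039])
for u,v,z in((314,127,.06),(207,472,.018)):
    p=onz('top',400+u/2.9,155+v/2.9,z)[:2]; print((p-c)@a,(p-c)@b)
from cell import workorder
print(workorder.sign_off())
E
```

```text
0.12472014149771785 -0.002003260140332864
-0.1348792887328242 -0.005353955210001152
the job is handed in; nothing more can be done
None
```

I tightened the nut to the click, lifted the wrench off and laid it in the tray, then handed the job in at about 22 s. No verdict was reported.

- **Tightening:** The nut came tight after about 31° of turn. I pulled on until the knuckle had visibly broken away, about 0.15 rad in the top view, well short of the 0.30 rad limit. Then I eased the pull back to about zero before letting go.
- **Lifting off:** When I opened the jaws, the handle drifted about 4° anticlockwise. That is inside the dogs' free play of about 8° in total. The wrench came straight up at about its own weight, so the nut should still be tight.
- **In the tray:** I lowered it in small steps and saw only a few newtons of force at contact. The last pictures show it straight and lying flat, with the gripper clear of it. In the tray's frame the socket is at about (+0.125, −0.002) m and the handle end at about (−0.135, −0.005) m, both well inside the walls.
- **Bystanders:** The aerosol, sprayer and screwdriver look unmoved in the last scene picture. I did not measure them.

**Not confirmed:** The nut's angle was never measured directly. That it is still tight rests on the turn count, the free play and the light lift force. The knuckle estimate had one mismatch: the pull read slightly lower at the last step (6.3 N, against 7.7 N before), though the picture showed a larger bend.

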